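# Lay the chisels out by blade width

## Robot

A 7-joint arm with a two-finger parallel gripper is mounted at the origin on the work surface. World frame = base frame: x ahead of the robot, y to its left, z up, the work surface at z = 0. Lengths are in m, angles in rad, forces in N, time in s.
With the tool pointing down it reaches from about 0.425 to 0.875 m from the base axis. Payload 4.7 kg.
Tool frame: the origin (TCP) lies between the finger pads; the fingertips stand 8 mm ahead of it and the grasp point (between the pads) lies 11 mm behind it; z points along the fingers, y is the direction in which the jaws open and shut (so a half turn about z gives the same grasp; the last joint's range is limited). The gripper opens to 87 mm and grips with 3 to 60 N. Pads are 19 mm wide; open, the fingers measure 117 mm over their backs; the gripper's body (75 mm by 190 mm) begins 51 mm behind the grasp point.
Start: joints at [-1.184, 0.321, -0.07, 1.45, 0.023, 1.371, -0.057], TCP at [0.237, 0.605, 0.231] pointing down, gripper open.
Joint ranges: [-2.86, 2.86], [-0.3, 2.09], [-1.38, 1.24], [0.06, 2.45], [-1.56, 4.7], [0.09, 2.05], [-2.69, 2.69]. Speed limits (rad/s): [2.57, 2.57, 3.14, 3.14, 3.14, 3.14, 3.14].

## Interface

Orientations are given as a rotation vector (axis times angle).
In Python, from bench import ctrl, optics, ticket gives the robot as it stands.
- The arm moves only by the tool play_rows, never from a script. Its argument "motion" is a list of rows, each a list of 5 numbers: the closure, from 0 (fully open) to 1 (shut), then the shift along the tool's x, y, z in cm, then the turn about the tool's z in rad. In form: [[jaw, tx, ty, tz, spin], ...]. A call has 1 to 20 rows; each row shifts and turns the commanded pose from where the row before left it, along the tool's axes as they then stand; what a row does not reach is not made up. A row lasts 1/8 s, in which the tool goes at most 62.5 mm and 10.7 degrees, less where a joint would pass 70% of its speed; a pose out of reach is approached as far as the arm can. A call is refused whole if a number of a shift passes 6.25 or a number of a turn 0.188, either way. A call with a gripper value outside its range is refused whole. The fingers move at their own pace and stop on an object; "force" is the grip in N (left out, the last holds). Time passes only in rows, so rows that do not move let the fingers close. It gives the time, the measured TCP pose, the force and the opening at its end, in the units of the state.
- ctrl.get_state(): the state, without advancing time (a new reading comes with each control period).
- optics.get_image(name): name is "scene" or "top"; returns the picture (480x640x3 uint8, red, green, blue); there is no depth.
- optics.calibration(name): a dict with "K" (3x3 intrinsics, pixels), "pose" (4x4, takes a point from camera to world coordinates). Camera axes: x right, y down, z forward; pixel columns grow to the right and rows downward; lengths in m; the calibration is good to about 2 mm. A picture is of the moment at which its call begins. calibration takes no time and is no camera call.
- ticket.close_job(): hands the job in, once; it reports no verdict.
The state is a dict: "time": time; "joint_positions": joint angles; "qd": joint speeds; "joint_torque": joint torques, N m; "position": TCP position; "tool_rot": TCP orientation; "ft_force": force on the tool from outside, world axes, zero at the start; "torque": the same for the moment, N m; "grip_width": opening from 0.0 (shut) to 1.0 (fully open).
Only numpy, scipy, OpenCV 4.12 (cv2) and the standard library are available. Lean on these libraries where they do the work, as an engineer would, in place of code of your own. Each camera call takes 0.05 s, during which the arm holds its last target.

## Task

Lay the four chisels on the blue board for sharpening, one on each black strip, in order of blade width: the narrowest on the strip next to the red tab, the widest at the other end. Each lies flat, centred on its strip and along it, with its handle towards the edge of the board that carries the tabs; let go of them all.

Things in the scene. Friction and masses are not known exactly. Their poses are not given: they have to be found in the camera images.
- chisel_8: Loose chisel, steel blade 8 mm wide, about 100 g, 190 mm long, flat underside. Origin: mid-length on the underside; x points to the cutting edge, z up. Brown handle 24 mm wide and high, x = -95 to 5 mm; brass collar 20 mm wide to x = 16; blade 5 mm thick to x = 95. Balances between x = -35 and 0: grip the handle at x = -15. Starts flat on the bench (z = 0), edge away from the robot within 15 degrees.
- chisel_20: Loose chisel, steel blade 20 mm wide, about 120 g, 190 mm long, flat underside. Origin: mid-length on the underside; x points to the cutting edge, z up. Brown handle 24 mm wide and high, x = -95 to 5 mm; brass collar 20 mm wide to x = 16; blade 5 mm thick to x = 95. Balances between x = -35 and 0: grip the handle at x = -15. Starts flat on the bench (z = 0), edge away from the robot within 15 degrees.
- chisel_32: Loose chisel, steel blade 32 mm wide, about 140 g, 190 mm long, flat underside. Origin: mid-length on the underside; x points to the cutting edge, z up. Brown handle 24 mm wide and high, x = -95 to 5 mm; brass collar 20 mm wide to x = 16; blade 5 mm thick to x = 95. Balances between x = -35 and 0: grip the handle at x = -15. Starts flat on the bench (z = 0), edge away from the robot within 15 degrees.
- chisel_45: Loose chisel, steel blade 45 mm wide, about 170 g, 190 mm long, flat underside. Origin: mid-length on the underside; x points to the cutting edge, z up. Brown handle 24 mm wide and high, x = -95 to 5 mm; brass collar 20 mm wide to x = 16; blade 5 mm thick to x = 95. Balances between x = -35 and 0: grip the handle at x = -15. Starts flat on the bench (z = 0), edge away from the robot within 15 degrees.
- strip_a: Fixed black rubber strip, outermost on the board's +y side (robot's left), 200 (x) x 46 (y) x 2 mm. Origin: centre of its underside, 12 mm above the bench (its top is at 14 mm); x runs along it, away from the robot. Four equal strips lie side by side, 64 mm apart, on a fixed blue board of 230 x 310 x 12 mm, turned up to 12 degrees.
- strip_b: Fixed black rubber strip, second from the +y side, 200 (x) x 46 (y) x 2 mm. Origin: centre of its underside, 12 mm above the bench (its top is at 14 mm); x runs along it, away from the robot. Four equal strips lie side by side, 64 mm apart, on a fixed blue board of 230 x 310 x 12 mm, turned up to 12 degrees.
- strip_c: Fixed black rubber strip, third from the +y side, 200 (x) x 46 (y) x 2 mm. Origin: centre of its underside, 12 mm above the bench (its top is at 14 mm); x runs along it, away from the robot. Four equal strips lie side by side, 64 mm apart, on a fixed blue board of 230 x 310 x 12 mm, turned up to 12 degrees.
- strip_d: Fixed black rubber strip, outermost on the board's -y side, 200 (x) x 46 (y) x 2 mm. Origin: centre of its underside, 12 mm above the bench (its top is at 14 mm); x runs along it, away from the robot. Four equal strips lie side by side, 64 mm apart, on a fixed blue board of 230 x 310 x 12 mm, turned up to 12 degrees.
- tab_red: Red tab, 34 (x) x 26 (y) x 3 mm, fixed at one end of the blue board's edge nearest the robot (a white tab is at the other end; which is which varies). Origin: centre of its underside, 90 mm towards the robot and 39 mm outward from the centre of the end strip next to it.

How it is judged:
By the outcome, as a careful person would: the job done as asked, in the order asked, and still so for the second after the job is handed in, with the robot touching nothing.
It also fails if it takes over 109 s, if anything falls off the work surface, if the arm or the gripper's body presses on something with over 40 N, if the wrist force passes 120 N, or if a joint passes its speed limit or range.

## Working session

There is one attempt and no reset: what is moved stays moved. The work goes in short steps, Python scripts to look and compute and a tool call to move; the robot and the scene stay as the last step left them, time stands still between calls to the robot, and variables do not carry over. Pictures are saved under pics/ and viewed, and the job is handed in when it is done.

Besides the shell and the picture viewer there is one more tool, called as name(argument=value, ...) on one line, values as JSON. play_rows: Moves the arm, as the interface text tells. Its arguments: {"type":"object","properties":{"motion":{"type":"array"},"force":{"type":"number"}},"required":["motion"]}

```bash
mkdir -p pics; python3 - <<'E'
from bench import ctrl, optics, ticket
import cv2
for n in ("top","scene"):
    im=optics.get_image(n); cv2.imwrite(f"pics/{n}0.png",im[:,:,::-1])
    c=optics.calibration(n); print(n,c["K"],c["pose"])
print(ctrl.get_state())
E
```

```text
top [[588.96110508   0.         325.43781068]
 [  0.         588.96110508 238.26307931]
 [  0.           0.           1.        ]] [[ 0.00426999 -0.98237268  0.18688412  0.27564848]
 [-0.9999733  -0.00308633  0.00662415  0.03184984]
 [-0.0059306  -0.18690742 -0.98235963  1.24041253]
 [ 0.          0.          0.          1.        ]]
scene [[618.9154569    0.         323.50693862]
 [  0.         618.9154569  233.61898986]
 [  0.           0.           1.        ]] [[-0.40316754  0.61253753 -0.67989243  1.48484186]
 [ 0.91499937  0.2574537  -0.31063442  0.47609863]
 [-0.01523442 -0.74733886 -0.66426843  0.99000861]
 [ 0.          0.          0.          1.        ]]
{'time': 0.1, 'joint_positions': array([-1.18392773,  0.3217403 , -0.070122  ,  1.45154805,  0.02262231,
        1.370829  , -0.05690754]), 'qd': array([ 5.76124794e-04, -2.38360432e-03, -7.53058671e-04, -3.06725346e-03,
       -2.92248953e-05,  1.72446117e-03, -1.32820940e-03]), 'joint_torque': array([-5.30418401e-04, -4.92574525e+01, -4.05823085e-01, -3.13400674e+01,
       -6.41077221e-02,  3.94501886e-02,  7.14748512e-05]), 'position': array([0.23657899, 0.60489067, 0.22957925]), 'tool_rot': array([-5.82025904e-01, -3.08698432e+00,  2.70679586e-03]), 'ft_force': array([-0.55370303,  0.12042207,  0.04059245]), 'torque': array([ 0.0620098 , -0.05844784,  0.00716214]), 'grip_width': 0.9993564387040978}
```

View pics/top0.png

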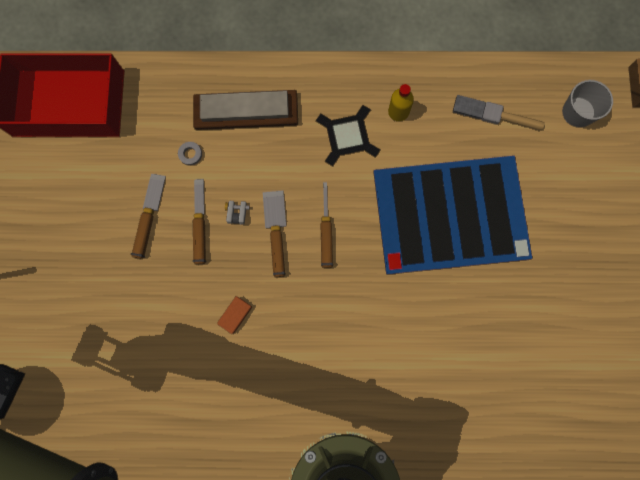

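View pics/scene0.png

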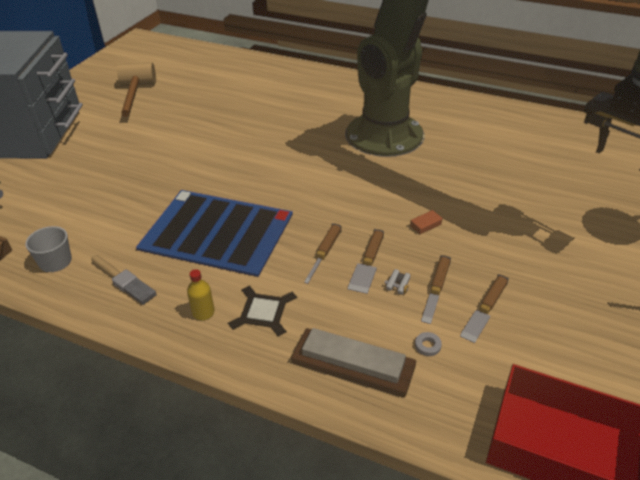

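The top view has four chisels: handles at columns 145, 199, 278 and 327, with the board at columns 375–530. The red tab is at (395,261), on the left (+y) side, so strip_a is next to red. I'll enlarge crops to measure.

```bash
python3 - <<'E'
import cv2
im=cv2.imread("pics/top0.png")
def crop(n,x0,y0,x1,y1,s):
    c=cv2.resize(im[y0:y1,x0:x1],None,fx=s,fy=s,interpolation=cv2.INTER_CUBIC)
    c=cv2.convertScaleAbs(c,alpha=1.4)
    for i in range(0,x1-x0,10):
        cv2.line(c,(i*s,0),(i*s,6),(0,255,0),1); cv2.putText(c,str(x0+i),(i*s,16),0,.35,(0,255,0),1)
    for i in range(0,y1-y0,10):
        cv2.line(c,(0,i*s),(6,i*s),(0,255,0),1); cv2.putText(c,str(y0+i),(7,i*s+4),0,.35,(0,255,0),1)
    cv2.imwrite(n,c)
crop("pics/c1.png",120,165,230,275,5)
crop("pics/c2.png",245,175,355,285,5)
crop("pics/c3.png",365,150,540,280,4)
E
```

```text
(no output)
```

View pics/c1.png

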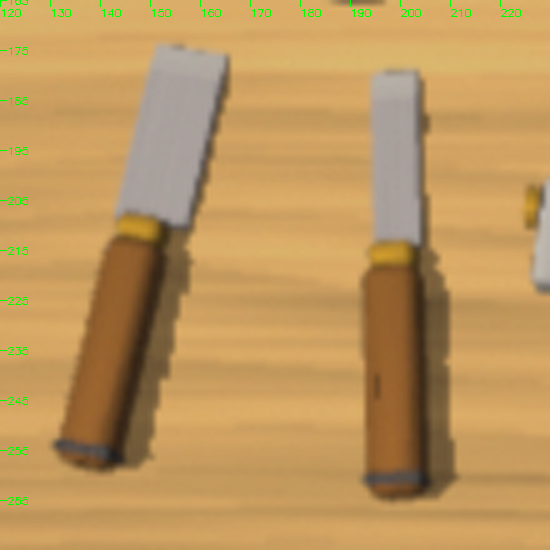

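View pics/c2.png

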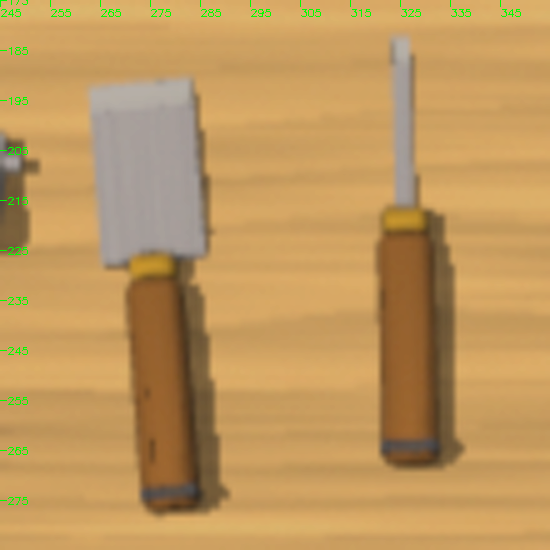

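View pics/c3.png

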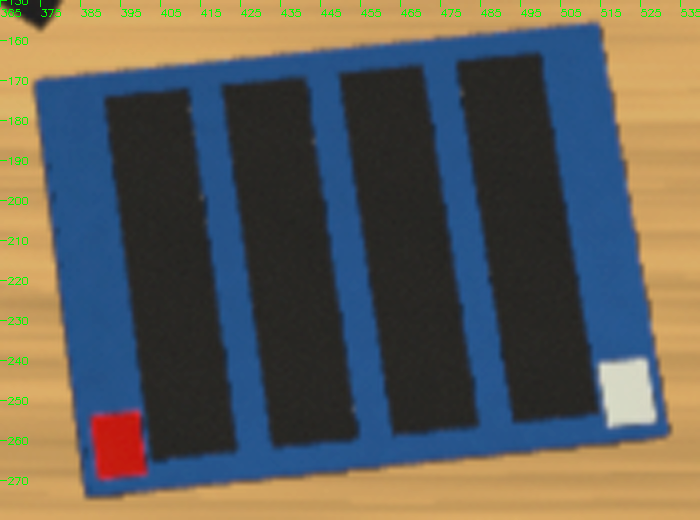

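```bash
cat > h.py <<'E'
import numpy as np
from scipy.optimize import least_squares
from scipy.spatial.transform import Rotation as R
from bench import optics
def proj(P,n="top"):
    c=optics.calibration(n);T=np.linalg.inv(c["pose"])
    q=np.atleast_2d(P)@T[:3,:3].T+T[:3,3]; q=q@np.array(c["K"]).T
    return q[:,:2]/q[:,2:]
def fit(model,px,x0,n="top"):
    model=np.array(model);px=np.array(px)
    def f(p):
        c,s=np.cos(p[2]),np.sin(p[2])
        P=np.c_[p[0]+c*model[:,0]-s*model[:,1],p[1]+s*model[:,0]+c*model[:,1],model[:,2]]
        return (proj(P,n)-px).ravel()
    r=least_squares(f,x0,x_scale=[.1,.1,.1]); return r.x,r.fun
E
python3 - <<'E'
from h import *
M=[(.095,0,.003),(.016,0,.005),(-.095,0,.012)]
C={32:[(158.6,175.2),(150.4,209.7),(138,257.8)],20:[(199.1,179.2),(199.7,213.7),(199.4,264)],45:[(273.3,192.1),(276.2,227.2),(279.4,276.8)],8:[(325.2,182.6),(326,216.2),(327,267.8)]}
for k,p in C.items():
    x,r=fit(M,p,[.6,.1,0]); print(k,x.round(4),r.round(1))
    print("  grip",(x[:2]-.015*np.array([np.cos(x[2]),np.sin(x[2])])).round(4))
S=[[(105,97),(189,89),(150,461),(237,451)],[(222,86),(307,78),(272,447),(358,439)],[(340,74),(424,66),(391,435),(479,426)],[(457,62),(541,53),(512,422),(600,412)]]
m=[];px=[]
for i in range(4):
    y=.096-.064*i
    m+=[(.1,y+.023,.014),(.1,y-.023,.014),(-.1,y+.023,.014),(-.1,y-.023,.014)]
    px+=[(365+u/4,150+v/4) for u,v in S[i]]
x,r=fit(m,px,[.6,-.2,0]);print("board",x.round(4),r.round(1))
for i in range(4):
    y=.096-.064*i; d=np.array([np.cos(x[2]),np.sin(x[2])]);e=np.array([-d[1],d[0]])
    print("abcd"[i],(x[:2]+y*e).round(4),"grip tgt",(x[:2]+y*e-.015*d).round(4))
from bench import ctrl
s=ctrl.get_state();print(s["position"],R.from_rotvec(s["tool_rot"]).as_matrix().round(4))
E
```

```text
32 [ 0.5577  0.4209 -0.1631] [ 0.1 -0.5  0.  -0.5 -0.1  1. ]
  grip [0.5429 0.4234]
20 [0.5475 0.3109 0.0579] [ 0.1 -0.4 -0.2  0.1  0.1  0.3]
  grip [0.5325 0.31  ]
45 [0.5194 0.1449 0.0936] [ 0.1 -0.5 -0.2 -0.4  0.2  0.9]
  grip [0.5045 0.1435]
8 [0.5412 0.0389 0.0246] [ 0.  -0.8 -0.   0.8  0.  -0.1]
  grip [0.5262 0.0385]
board [ 0.5639 -0.2301  0.1051] [-0.2 -0.2 -0.  -0.3  0.2 -0.1  0.2  0.2 -0.  -0.4 -0.2 -0.5 -0.1  0.3
  0.1  0.1 -0.2 -0.3 -0.1 -0.4  0.4  0.3  0.1  0.3 -0.2 -0.2 -0.1 -0.1
  0.3  0.5 -0.1  0.8]
a [ 0.5539 -0.1347] grip tgt [ 0.539  -0.1362]
b [ 0.5606 -0.1983] grip tgt [ 0.5457 -0.1999]
c [ 0.5673 -0.262 ] grip tgt [ 0.5524 -0.2635]
d [ 0.574  -0.3256] grip tgt [ 0.5591 -0.3272]
[0.23657899 0.60489067 0.22957925] [[-9.313e-01  3.641e-01 -5.000e-04]
 [ 3.641e-01  9.313e-01 -1.700e-03]
 [-1.000e-04 -1.700e-03 -1.000e+00]]
```

```bash
cat >> h.py <<'E'
from bench import ctrl
CH={32:(.5577,.4209,-.1631),20:(.5475,.3109,.0579),45:(.5194,.1449,.0936),8:(.5412,.0389,.0246)}
ST={c:(*p,.1051) for c,p in dict(a=(.5539,-.1347),b=(.5606,-.1983),c=(.5673,-.262),d=(.574,-.3256)).items()}
def plan(key,z):
    x,y,t=CH[key] if key in CH else ST[key]
    tgt=np.array([x-.015*np.cos(t),y-.015*np.sin(t),z])
    s=ctrl.get_state();p=s["position"];M=R.from_rotvec(s["tool_rot"]).as_matrix()
    psi=np.arctan2(M[1,0],M[0,0]); d=(t+np.pi-psi+np.pi)%(2*np.pi)-np.pi
    spin=-d; M2=M@R.from_rotvec([0,0,spin]).as_matrix()
    print(key,"t",round(s["time"],2),"pos",p.round(4),"spin",round(spin,4),"shift cm",((tgt-p)@M2*100).round(2),"F",s["ft_force"].round(1),"grip mm",round(s["grip_width"]*87,1),"j7",s["joint_positions"][6].round(2))
E
python3 -c "
from h import *
plan(32,.12)"
```

```text
32 t 0.1 pos [0.2366 0.6049 0.2296] spin -0.2096 shift cm [-33.18 -12.92  10.97] F [-0.6  0.1  0. ] grip mm 86.9 j7 -0.06
```

play_rows(motion=[[0.3,0,0,0,-0.105],[0.3,0,0,0,-0.105],[0.3,-3.3,-1.3,0,0],[0.3,-3.3,-1.3,1.2,0],[0.3,-3.3,-1.3,1.2,0],[0.3,-3.3,-1.3,1.2,0],[0.3,-3.3,-1.3,1.2,0],[0.3,-3.3,-1.3,1.2,0],[0.3,-3.3,-1.3,1.2,0],[0.3,-3.3,-1.3,1.2,0],[0.3,-3.3,-1.3,1.2,0],[0.3,-3.5,-1.2,1.4,0],[0.3,0,0,0,0],[0.3,0,0,0,0]], force=30)

```text
time: 1.85
position: [0.5427, 0.4248, 0.1201]
tool_rot: [-0.255, -3.13, -0.0]
ft_force: [-0.8, -0.0, 0.5]
grip_width: 0.702
```

```bash
python3 -c "
from h import *
plan(32,.012)"
```

```text
32 t 1.85 pos [0.5427 0.4248 0.1201] spin 0.0006 shift cm [-0.06 -0.14 10.81] F [-0.8 -0.   0.5] grip mm 61.1 j7 0.73
```

play_rows(motion=[[0.3,-0.06,-0.14,3,0],[0.3,0,0,3,0],[0.3,0,0,2.8,0],[0.3,0,0,1.5,0],[0.3,0,0,0.5,0],[0.3,0,0,0,0],[0.3,0,0,0,0]])

```text
time: 2.72
position: [0.5446, 0.4235, 0.014]
tool_rot: [0.255, 3.13, 0.003]
ft_force: [-0.1, 0.6, -0.9]
grip_width: 0.698
```

```bash
python3 - <<'E'
from h import *
import cv2
plan(32,.012)
im=optics.get_image("scene");c=im[220:380,380:560,::-1]
cv2.imwrite("pics/s1.png",cv2.resize(c,None,fx=4,fy=4,interpolation=cv2.INTER_CUBIC)[:600])
E
```

```text
32 t 2.73 pos [0.5446 0.4235 0.014 ] spin 0.0004 shift cm [ 0.16 -0.04  0.2 ] F [-0.1  0.6 -0.9] grip mm 60.7 j7 0.73
```

View pics/s1.png

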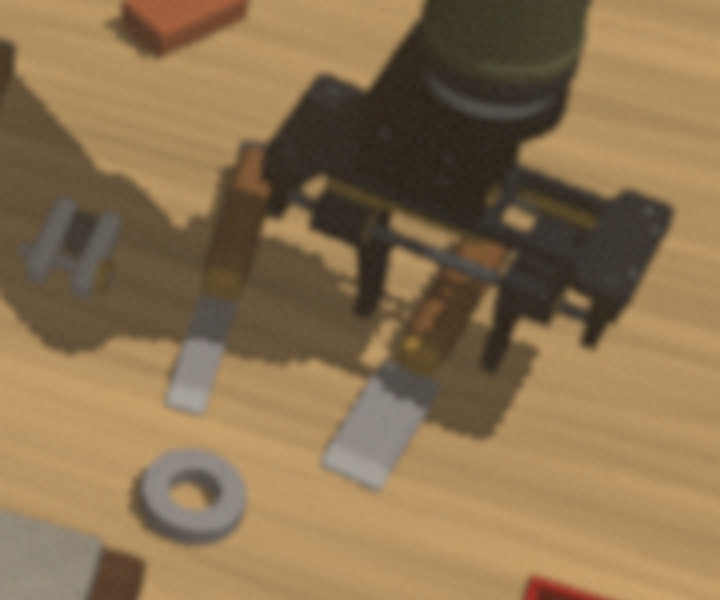

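The fingers straddle the 32 mm chisel's handle, visible at crop position (455,300). I'll close and lift.

play_rows(motion=[[0.3,0,0,0.15,0],[0.9,0,0,0,0],[0.9,0,0,0,0],[0.9,0,0,0,0],[0.9,0,0,0,0],[0.9,0,0,0,0],[0.9,0,0,0,0]], force=30)

```text
time: 3.65
position: [0.5438, 0.4231, 0.0111]
tool_rot: [0.255, 3.131, 0.001]
ft_force: [0.2, -0.1, -1.0]
grip_width: 0.275
```

```bash
python3 -c "
from h import *
plan(32,.012)"
```

```text
32 t 3.65 pos [0.5438 0.4231 0.0111] spin 0.0006 shift cm [ 0.09  0.   -0.09] F [ 0.2 -0.1 -1. ] grip mm 23.9 j7 0.73
```

play_rows(motion=[[0.9,0,0,-1,0],[0.9,0,0,-2,0],[0.9,0,0,-3,0],[0.9,0,0,-3,0],[0.9,0,0,-2,0],[0.9,0,0,0,0],[0.9,0,0,0,0]])

```text
time: 4.53
position: [0.5432, 0.4223, 0.12]
tool_rot: [-0.255, -3.13, 0.002]
ft_force: [-0.8, 0.4, -1.9]
grip_width: 0.272
```

```bash
python3 -c "
from h import *
plan('c',.10)"
```

```text
c t 4.53 pos [0.5432 0.4223 0.12  ] spin -0.2679 shift cm [  6.28 -68.3    2.08] F [-0.8  0.4 -1.9] grip mm 23.7 j7 0.73
```

play_rows(motion=[[0.9,0,0,0,-0.134],[0.9,0,0,0,-0.134],[0.9,0.2,-2,0,0],[0.9,0.4,-4,0,0],[0.9,0.4,-4.5,0,0],[0.9,0.4,-4.5,0,0],[0.9,0.4,-4.5,0,0],[0.9,0.4,-4.5,0,0],[0.9,0.4,-4.5,0,0],[0.9,0.4,-4.5,0,0],[0.9,0.4,-4.5,0,0],[0.9,0.4,-4.5,0,0],[0.9,0.4,-4.5,0,0],[0.9,0.4,-4.5,0,0],[0.9,0.4,-4.5,0,0],[0.9,0.4,-4.5,0,0],[0.9,0.4,-4.5,0,0],[0.9,0.2,-3.8,0,0],[0.9,0,0,0,0],[0.9,0,0,0,0]])

```text
time: 7.02
position: [0.5547, -0.2625, 0.1203]
tool_rot: [0.161, -3.136, -0.002]
ft_force: [0.6, -0.1, -1.9]
grip_width: 0.271
```

```bash
python3 - <<'E'
from h import *
plan('c',.025)
import cv2
cv2.imwrite("pics/t1.png",optics.get_image("top")[:,:,::-1])
E
```

```text
c t 7.03 pos [ 0.5547 -0.2625  0.1203] spin -0.0023 shift cm [ 0.23 -0.1   9.53] F [ 0.6 -0.1 -1.9] grip mm 23.6 j7 2.17
```

View pics/t1.png

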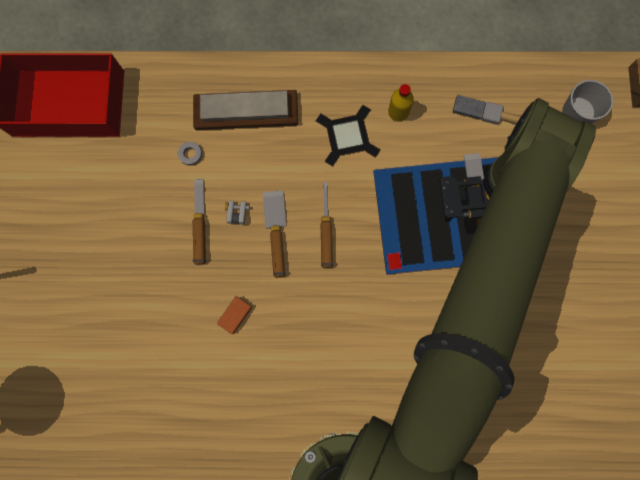

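The 32 mm chisel hangs over strip c, with its blade at about (474,165). Lowering it now.

play_rows(motion=[[0.9,0.14,-0.1,2.5,0],[0.9,0,0,3,0],[0.9,0,0,2,0],[0.9,0,0,1,0],[0.9,0,0,0.5,0],[0.9,0,0,0.3,0],[0.9,0,0,0,0],[0.9,0,0,0,0]])

```text
time: 8.07
position: [0.555, -0.2641, 0.0286]
tool_rot: [-0.165, 3.136, -0.0]
ft_force: [-0.9, 0.2, -2.0]
grip_width: 0.275
```

```bash
python3 -c "
from h import *
plan('c',.025)"
```

```text
c t 8.07 pos [ 0.555  -0.2641  0.0286] spin -0.0 shift cm [0.25 0.08 0.36] F [-0.9  0.2 -2. ] grip mm 24.0 j7 2.21
```

play_rows(motion=[[0.9,0.15,0.05,0.1,0],[0.9,0,0,0.1,0],[0.9,0,0,0.1,0],[0.9,0,0,0,0],[0.9,0,0,0,0]])

```text
time: 8.7
position: [0.5531, -0.2635, 0.0251]
tool_rot: [-0.165, 3.137, 0.0]
ft_force: [-0.7, 0.6, -0.5]
grip_width: 0.275
```

```bash
python3 -c "
from h import *
plan('c',.025)"
```

```text
c t 8.7 pos [ 0.5531 -0.2635  0.0251] spin 0.0001 shift cm [0.07 0.   0.01] F [-0.7  0.6 -0.5] grip mm 23.9 j7 2.21
```

The wrist load has gone (-2 to -0.5 N), so the chisel is resting on the strip. Release and lift, then on to the 45.

play_rows(motion=[[0.52,0,0,0,0],[0.52,0,0,0,0],[0.52,0,0,0,0],[0.52,0,0,-1,0],[0.52,0,0,-3,0],[0.52,0,0,-3,0],[0.4,0,0,-3,0],[0.3,0,0,0,0]])

```text
time: 9.7
position: [0.5551, -0.2646, 0.1287]
tool_rot: [-0.165, 3.131, -0.004]
ft_force: [-0.6, 0.0, 0.2]
grip_width: 0.625
```

```bash
python3 -c "
from h import *
plan(45,.12)"
```

```text
45 t 9.7 pos [ 0.5551 -0.2646  0.1287] spin 0.0115 shift cm [ 1.23 41.11  0.76] F [-0.6  0.   0.2] grip mm 54.3 j7 2.18
```

play_rows(motion=[[0.3,0,0,0,0.0115],[0.3,0.1,2.1,0,0],[0.3,0.1,4,0,0],[0.3,0.1,4,0,0],[0.3,0.1,4,0,0],[0.3,0.1,4,0,0],[0.3,0.1,4,0,0],[0.3,0.1,4,0,0],[0.3,0.1,4,0,0],[0.3,0.1,4,0.2,0],[0.3,0.1,4,0.3,0],[0.3,0.2,3,0.3,0],[0.3,0,0,0,0],[0.3,0,0,0,0]])

```text
time: 11.45
position: [0.5019, 0.1441, 0.1165]
tool_rot: [0.148, -3.137, 0.001]
ft_force: [-0.3, -0.2, 0.1]
grip_width: 0.7
```

```bash
python3 - <<'E'
from h import *
plan(45,.011)
import cv2
im=optics.get_image("top");cv2.imwrite("pics/t2.png",cv2.resize(im[150:280,365:540,::-1],None,fx=4,fy=4,interpolation=cv2.INTER_CUBIC))
E
```

```text
45 t 11.45 pos [0.5019 0.1441 0.1165] spin 0.0005 shift cm [-0.27 -0.08 10.55] F [-0.3 -0.2  0.1] grip mm 60.9 j7 1.35
```

View pics/t2.png

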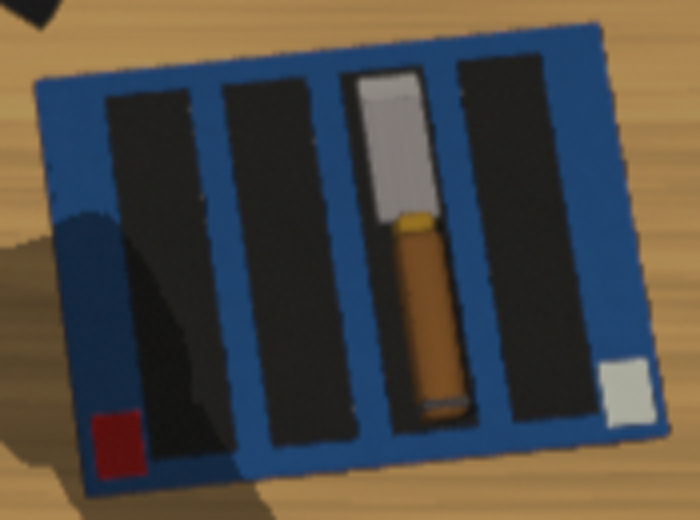

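The 32 lies along strip c and may be a few mm to the right of centre. I'll fit it numerically.

```bash
python3 - <<'E'
from h import *
M=[(.095,.016,.004+.014),(.095,-.016,.018),(.016,.016,.019),(.016,-.016,.019),(-.095,0,.026)]
px=[(365+u/4,150+v/4) for u,v in [(357,80),(420,71),(381,222),(438,215),(444,420)]]
x,r=fit(M,px,[.56,-.26,.1]);print(x.round(4),r.round(1))
t=ST['c'];d=x[:2]-t[:2];print("along",d@[np.cos(t[2]),np.sin(t[2])],"lat",d@[-np.sin(t[2]),np.cos(t[2])],"yaw",x[2]-t[2])
E
```

```text
[ 0.5666 -0.264   0.1049] [ 0.4 -0.2 -0.6  0.6 -0.2 -0.4  0.4 -0.1 -0.   0. ]
along -0.000945631160895123 lat -0.0019020902435026503 yaw -0.00024995618361699223
```

Strip c's chisel is within 2 mm and 0.1°. Now the 45.

play_rows(motion=[[0.3,-0.15,-0.08,3,0],[0.3,0,0,3,0],[0.3,0,0,2.5,0],[0.3,0,0,1.5,0],[0.3,0,0,0.5,0],[0.3,0,0,0,0],[0.3,0,0,0,0]])

```text
time: 12.38
position: [0.505, 0.1441, 0.013]
tool_rot: [-0.147, 3.136, 0.001]
ft_force: [0.6, 0.3, -0.2]
grip_width: 0.699
```

```bash
python3 -c "
from h import *
plan(45,.011)"
```

```text
45 t 12.38 pos [0.505  0.1441 0.013 ] spin 0.0001 shift cm [ 0.06 -0.06  0.2 ] F [ 0.6  0.3 -0.2] grip mm 60.8 j7 1.36
```

play_rows(motion=[[0.3,0,0,0.15,0],[0.9,0,0,0,0],[0.9,0,0,0,0],[0.9,0,0,0,0],[0.9,0,0,0,0],[0.9,0,0,0,0],[0.9,0,0,0,0]], force=30)

```text
time: 13.25
position: [0.5042, 0.1441, 0.0106]
tool_rot: [-0.147, 3.138, 0.001]
ft_force: [0.1, 1.1, 0.3]
grip_width: 0.273
```

```bash
python3 -c "
from h import *
plan(45,.011)"
```

```text
45 t 13.25 pos [0.5042 0.1441 0.0106] spin 0.0001 shift cm [-0.02 -0.06 -0.04] F [0.1 1.1 0.3] grip mm 23.8 j7 1.36
```

play_rows(motion=[[0.9,0,0,-1,0],[0.9,0,0,-2,0],[0.9,0,0,-3,0],[0.9,0,0,-3,0],[0.9,0,0,-2,0],[0.9,0,0,0,0],[0.9,0,0,0,0]])

```text
time: 14.12
position: [0.5036, 0.1435, 0.1198]
tool_rot: [0.147, -3.137, 0.001]
ft_force: [-0.1, -0.2, -1.4]
grip_width: 0.272
```

```bash
python3 -c "
from h import *
plan('d',.12)"
```

```text
d t 14.12 pos [0.5036 0.1435 0.1198] spin -0.0115 shift cm [-5.800e-01 -4.739e+01 -1.000e-02] F [-0.1 -0.2 -1.4] grip mm 23.7 j7 1.35
```

play_rows(motion=[[0.9,0,0,0,-0.0115],[0.9,0,-2,0,0],[0.9,0,-4,0,0],[0.9,0,-4.2,0,0],[0.9,0,-4.2,0,0],[0.9,0,-4.2,0,0],[0.9,0,-4.2,0,0],[0.9,0,-4.2,0,0],[0.9,0,-4.2,0,0],[0.9,-0.1,-4.2,0,0],[0.9,-0.2,-4.2,0,0],[0.9,-0.2,-4.2,0,0],[0.9,-0.1,-3.6,0,0],[0.9,0,0,0,0],[0.9,0,0,0,0]])

```text
time: 16.0
position: [0.5597, -0.3258, 0.1193]
tool_rot: [0.166, -3.136, -0.003]
ft_force: [0.2, 0.2, -1.8]
grip_width: 0.273
```

```bash
python3 -c "
from h import *
plan('d',.0246)"
```

```text
d t 16.0 pos [ 0.5597 -0.3258  0.1193] spin 0.0006 shift cm [ 0.06 -0.14  9.47] F [ 0.2  0.2 -1.8] grip mm 23.7 j7 2.29
```

play_rows(motion=[[0.9,0,0,2.5,0],[0.9,0,0,3,0],[0.9,0,0,2,0],[0.9,0,0,1,0],[0.9,0,0,0.4,0],[0.9,0,0,0.2,0],[0.9,0,0,0,0],[0.9,0,0,0,0]])

```text
time: 17.0
position: [0.5604, -0.3271, 0.0302]
tool_rot: [-0.165, 3.136, -0.001]
ft_force: [-1.4, 0.8, -2.2]
grip_width: 0.271
```

```bash
python3 -c "
from h import *
plan('d',.0246)"
```

```text
d t 17.0 pos [ 0.5604 -0.3271  0.0302] spin 0.0001 shift cm [0.13 0.01 0.56] F [-1.4  0.8 -2.2] grip mm 23.5 j7 2.32
```

play_rows(motion=[[0.9,0.1,0.1,0.2,0],[0.9,0,0,0.15,0],[0.9,0,0,0.1,0],[0.9,0,0,0.05,0],[0.9,0,0,0,0],[0.9,0,0,0,0]])

```text
time: 17.75
position: [0.5589, -0.3259, 0.0246]
tool_rot: [-0.165, 3.137, 0.0]
ft_force: [-1.4, 0.4, -0.1]
grip_width: 0.273
```

```bash
python3 -c "
from h import *
plan('d',.0246)"
```

```text
d t 17.75 pos [ 0.5589 -0.3259  0.0246] spin 0.0002 shift cm [-0.   -0.13  0.  ] F [-1.4  0.4 -0.1] grip mm 23.8 j7 2.32
```

play_rows(motion=[[0.52,0,0,0,0],[0.52,0,0,0,0],[0.52,0,0,0,0],[0.52,0,0,-1,0],[0.52,0,0,-3,0],[0.52,0,0,-3,0],[0.4,0,0,-3,0],[0.3,0,0,0,0],[0.3,0,0,0,0]])

```text
time: 18.88
position: [0.5587, -0.3257, 0.1243]
tool_rot: [0.165, -3.137, -0.001]
ft_force: [-0.1, -0.7, -0.7]
grip_width: 0.676
```

```bash
python3 -c "
from h import *
plan(20,.12)"
```

```text
20 t 18.88 pos [ 0.5587 -0.3257  0.1243] spin 0.0474 shift cm [-1.07 63.62  0.46] F [-0.1 -0.7 -0.7] grip mm 58.8 j7 2.29
```

play_rows(motion=[[0.3,0,0,0,0.0474],[0.3,0,2.2,0,0],[0.3,0,4,0,0],[0.3,0,4.2,0,0],[0.3,0,4.2,0,0],[0.3,0,4.2,0,0],[0.3,0,4.2,0,0],[0.3,-0.1,4.2,0,0],[0.3,-0.1,4.2,0,0],[0.3,-0.1,4.2,0,0],[0.3,-0.1,4.2,0,0],[0.3,-0.1,4.2,0,0],[0.3,-0.1,4.2,0,0],[0.3,-0.1,4.2,0,0],[0.3,-0.1,4.2,0.1,0],[0.3,-0.1,4.2,0.1,0],[0.3,-0.1,2.8,0.2,0],[0.3,-0.1,0,0,0],[0.3,0,0,0,0]])

```text
time: 21.25
position: [0.5323, 0.3089, 0.12]
tool_rot: [0.092, -3.139, 0.002]
ft_force: [0.0, 0.5, -0.5]
grip_width: 0.699
```

```bash
python3 -c "
from h import *
plan(20,.011)"
```

```text
20 t 21.25 pos [0.5323 0.3089 0.12  ] spin 0.0006 shift cm [-0.04  0.13 10.9 ] F [ 0.   0.5 -0.5] grip mm 60.9 j7 1.08
```

play_rows(motion=[[0.3,0,0.1,3,0],[0.3,0,0,3,0],[0.3,0,0,2.8,0],[0.3,0,0,1.4,0],[0.3,0,0,0.5,0],[0.3,0,0,0,0],[0.3,0,0,0,0]])

```text
time: 22.12
position: [0.5339, 0.311, 0.0148]
tool_rot: [-0.091, 3.139, 0.002]
ft_force: [-0.1, 0.2, 0.4]
grip_width: 0.699
```

```bash
python3 - <<'E'
from h import *
plan(20,.011)
import cv2
im=optics.get_image("top");cv2.imwrite("pics/t3.png",cv2.resize(im[150:280,365:540,::-1],None,fx=4,fy=4,interpolation=cv2.INTER_CUBIC))
E
```

```text
20 t 22.12 pos [0.5339 0.311  0.0148] spin -0.0002 shift cm [ 0.14 -0.09  0.38] F [-0.1  0.2  0.4] grip mm 60.8 j7 1.08
```

View pics/t3.png

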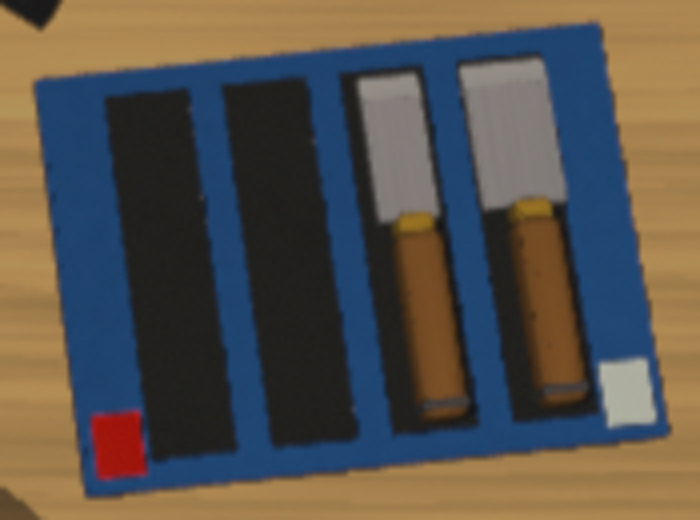

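The 45 covers strip d and is well centred; its tip corners are at crop positions (460,66) and (546,58). Now the 20.

play_rows(motion=[[0.3,0,0,0.3,0],[0.9,0,0,0,0],[0.9,0,0,0,0],[0.9,0,0,0,0],[0.9,0,0,0,0],[0.9,0,0,0,0],[0.9,0,0,0,0]], force=30)

```text
time: 23.05
position: [0.533, 0.3107, 0.0106]
tool_rot: [-0.091, 3.14, 0.0]
ft_force: [-0.3, 0.6, 0.3]
grip_width: 0.271
```

```bash
python3 -c "
from h import *
plan(20,.011)"
```

```text
20 t 23.05 pos [0.533  0.3107 0.0106] spin -0.0 shift cm [ 0.06 -0.07 -0.04] F [-0.3  0.6  0.3] grip mm 23.6 j7 1.08
```

play_rows(motion=[[0.9,0,0,-1,0],[0.9,0,0,-2,0],[0.9,0,0,-3,0],[0.9,0,0,-3,0],[0.9,0,0,-2,0],[0.9,0,0,0,0],[0.9,0,0,0,0]])

```text
time: 23.92
position: [0.5324, 0.3102, 0.1196]
tool_rot: [0.091, -3.139, 0.001]
ft_force: [0.0, 0.4, -1.0]
grip_width: 0.272
```

```bash
python3 -c "
from h import *
plan('b',.12)"
```

```text
b t 23.93 pos [0.5324 0.3102 0.1196] spin -0.0472 shift cm [  4.03 -50.87   0.  ] F [ 0.   0.4 -1. ] grip mm 23.7 j7 1.08
```

play_rows(motion=[[0.9,0,0,0,-0.0472],[0.9,0.2,-2,0,0],[0.9,0.3,-4,0,0],[0.9,0.3,-4.2,0,0],[0.9,0.3,-4.2,0,0],[0.9,0.3,-4.2,0,0],[0.9,0.3,-4.2,0,0],[0.9,0.3,-4.2,0,0],[0.9,0.3,-4.2,0,0],[0.9,0.3,-4.2,0,0],[0.9,0.3,-4.2,0,0],[0.9,0.3,-4.2,0,0],[0.9,0.3,-4.2,0,0],[0.9,0.3,-2.7,0,0],[0.9,0.1,0,0,0],[0.9,0,0,0,0]])

```text
time: 25.92
position: [0.5465, -0.1972, 0.1199]
tool_rot: [0.164, -3.136, -0.002]
ft_force: [-0.5, 1.5, -1.0]
grip_width: 0.274
```

```bash
python3 -c "
from h import *
plan('b',.0246)"
```

```text
b t 25.93 pos [ 0.5465 -0.1972  0.1199] spin -0.0008 shift cm [ 0.09 -0.27  9.53] F [-0.5  1.5 -1. ] grip mm 23.9 j7 2.06
```

play_rows(motion=[[0.9,0.1,-0.05,2.5,0],[0.9,0,0,3,0],[0.9,0,0,2,0],[0.9,0,0,1,0],[0.9,0,0,0.5,0],[0.9,0,0,0.2,0],[0.9,0,0,0,0],[0.9,0,0,0,0]])

```text
time: 26.92
position: [0.5469, -0.1984, 0.0292]
tool_rot: [-0.165, 3.136, -0.0]
ft_force: [0.4, 0.7, -0.3]
grip_width: 0.275
```

```bash
python3 -c "
from h import *
plan('b',.0246)"
```

```text
b t 26.93 pos [ 0.5469 -0.1984  0.0292] spin -0.0002 shift cm [ 0.14 -0.13  0.46] F [ 0.4  0.7 -0.3] grip mm 23.9 j7 2.1
```

play_rows(motion=[[0.9,0,0,0.15,0],[0.9,0,0,0.15,0],[0.9,0,0,0.1,0],[0.9,0,0,0,0],[0.9,0,0,0,0]])

```text
time: 27.55
position: [0.5464, -0.1983, 0.0246]
tool_rot: [0.165, -3.137, -0.0]
ft_force: [-0.6, -0.3, 0.9]
grip_width: 0.272
```

```bash
python3 -c "
from h import *
plan('b',.0246)"
```

```text
b t 27.55 pos [ 0.5464 -0.1983  0.0246] spin -0.0001 shift cm [ 0.09 -0.15 -0.  ] F [-0.6 -0.3  0.9] grip mm 23.7 j7 2.1
```

play_rows(motion=[[0.52,0,0,0,0],[0.52,0,0,0,0],[0.52,0,0,0,0],[0.52,0,0,-1,0],[0.52,0,0,-3,0],[0.52,0,0,-3,0],[0.4,0,0,-3,0],[0.3,0,0,0,0],[0.3,0,0,0,0]])

```text
time: 28.68
position: [0.5461, -0.1981, 0.1243]
tool_rot: [0.165, -3.137, -0.001]
ft_force: [-0.5, -0.7, -0.4]
grip_width: 0.68
```

```bash
python3 -c "
from h import *
plan(8,.12)"
```

```text
8 t 28.68 pos [ 0.5461 -0.1981  0.1243] spin 0.0805 shift cm [ 1.41 23.71  0.44] F [-0.5 -0.7 -0.4] grip mm 59.2 j7 2.06
```

play_rows(motion=[[0.3,0,0,0,0.0805],[0.3,0.2,3.7,0,0],[0.3,0.2,4,0,0],[0.3,0.2,4,0.1,0],[0.3,0.3,4,0.1,0],[0.3,0.3,4,0.1,0],[0.3,0.2,4,0.1,0],[0.3,0,0,0,0],[0.3,0,0,0,0]])

```text
time: 29.8
position: [0.526, 0.0374, 0.1196]
tool_rot: [0.038, -3.14, 0.002]
ft_force: [-0.4, -0.7, -0.2]
grip_width: 0.694
```

```bash
python3 -c "
from h import *
plan(8,.011)"
```

```text
8 t 29.8 pos [0.526  0.0374 0.1196] spin -0.0003 shift cm [-0.04  0.12 10.86] F [-0.4 -0.7 -0.2] grip mm 60.4 j7 1.5
```

play_rows(motion=[[0.3,0,0.1,3,0],[0.3,0,0,3,0],[0.3,0,0,2.8,0],[0.3,0,0,1.4,0],[0.3,0,0,0.5,0],[0.3,0,0,0,0],[0.3,0,0,0,0]])

```text
time: 30.68
position: [0.5276, 0.0393, 0.0146]
tool_rot: [-0.038, 3.139, 0.001]
ft_force: [1.1, -0.3, -0.1]
grip_width: 0.701
```

```bash
python3 -c "
from h import *
plan(8,.011)"
```

```text
8 t 30.68 pos [0.5276 0.0393 0.0146] spin -0.0002 shift cm [ 0.14 -0.08  0.36] F [ 1.1 -0.3 -0.1] grip mm 61.0 j7 1.53
```

play_rows(motion=[[0.3,0,0,0.3,0],[0.9,0,0,0,0],[0.9,0,0,0,0],[0.9,0,0,0,0],[0.9,0,0,0,0],[0.9,0,0,0,0],[0.9,0,0,0,0]], force=30)

```text
time: 31.55
position: [0.5267, 0.0394, 0.0106]
tool_rot: [-0.039, 3.141, 0.0]
ft_force: [-1.2, -0.1, 0.6]
grip_width: 0.27
```

```bash
python3 -c "
from h import *
plan(8,.011)"
```

```text
8 t 31.55 pos [0.5267 0.0394 0.0106] spin -0.0 shift cm [ 0.05 -0.08 -0.04] F [-1.2 -0.1  0.6] grip mm 23.5 j7 1.54
```

play_rows(motion=[[0.9,0,0,-1,0],[0.9,0,0,-2,0],[0.9,0,0,-3,0],[0.9,0,0,-3,0],[0.9,0,0,-2,0],[0.9,0,0,0,0],[0.9,0,0,0,0]])

```text
time: 32.42
position: [0.5261, 0.0392, 0.1199]
tool_rot: [0.038, -3.14, 0.0]
ft_force: [-0.1, 0.2, -0.9]
grip_width: 0.276
```

```bash
python3 -c "
from h import *
plan('a',.12)"
```

```text
a t 32.42 pos [0.5261 0.0392 0.1199] spin -0.0806 shift cm [ 5.600e-01 -1.759e+01 -1.000e-02] F [-0.1  0.2 -0.9] grip mm 24.0 j7 1.5
```

play_rows(motion=[[0.9,0,0,0,-0.0806],[0.9,0.1,-2,0,0],[0.9,0.1,-3.5,0,0],[0.9,0.1,-3.5,0,0],[0.9,0.1,-3.5,0,0],[0.9,0.1,-3.5,0,0],[0.9,0.1,-1.5,0,0],[0.9,0,0,0,0],[0.9,0,0,0,0]])

```text
time: 33.55
position: [0.539, -0.1334, 0.1201]
tool_rot: [0.168, -3.136, -0.002]
ft_force: [0.2, -0.5, -1.5]
grip_width: 0.273
```

```bash
python3 -c "
from h import *
plan('a',.0246)"
```

```text
a t 33.55 pos [ 0.539  -0.1334  0.1201] spin 0.002 shift cm [ 0.02 -0.3   9.55] F [ 0.2 -0.5 -1.5] grip mm 23.7 j7 1.94
```

play_rows(motion=[[0.9,0.05,-0.1,2.5,0],[0.9,0,0,3,0],[0.9,0,0,2,0],[0.9,0,0,1,0],[0.9,0,0,0.5,0],[0.9,0,0,0.2,0],[0.9,0,0,0,0],[0.9,0,0,0,0]])

```text
time: 34.55
position: [0.5391, -0.1365, 0.0292]
tool_rot: [-0.165, 3.136, -0.0]
ft_force: [0.1, -0.1, -0.9]
grip_width: 0.275
```

```bash
python3 -c "
from h import *
plan('a',.0246)"
```

```text
a t 34.55 pos [ 0.5391 -0.1365  0.0292] spin -0.0001 shift cm [0.01 0.03 0.46] F [ 0.1 -0.1 -0.9] grip mm 24.0 j7 1.98
```

play_rows(motion=[[0.9,-0.05,0.17,0.15,0],[0.9,0,0,0.15,0],[0.9,0,0,0.1,0],[0.9,0,0,0,0],[0.9,0,0,0,0]])

```text
time: 35.17
position: [0.5389, -0.1346, 0.0246]
tool_rot: [0.165, -3.137, -0.0]
ft_force: [-0.8, 0.6, 0.4]
grip_width: 0.272
```

```bash
python3 -c "
from h import *
plan('a',.0246)"
```

```text
a t 35.17 pos [ 0.5389 -0.1346  0.0246] spin 0.0 shift cm [ 0.01 -0.17 -0.  ] F [-0.8  0.6  0.4] grip mm 23.6 j7 1.98
```

Release, lift, and move well clear to the left to look.

play_rows(motion=[[0.52,0,0,0,0],[0.52,0,0,0,0],[0.52,0,0,0,0],[0.52,0,0,-1,0],[0.52,0,0,-3,0],[0.52,0,0,-3,0],[0.4,0,0,-3,0],[0.3,0,4,0,0],[0.3,0,5,0,0],[0.3,0,5,0,0],[0.3,0,5,0,0],[0.3,0,5,0,0],[0.3,0,5,0,0],[0.3,0,4,0,0],[0.3,0,0,0,0],[0.3,0,0,0,0]])

```text
time: 37.17
position: [0.5047, 0.1926, 0.125]
tool_rot: [-0.164, 3.137, -0.001]
ft_force: [-0.3, -0.2, -0.9]
grip_width: 0.7
```

```bash
python3 - <<'E'
from bench import *
import cv2
im=optics.get_image("top");cv2.imwrite("pics/t4.png",cv2.resize(im[150:280,365:540,::-1],None,fx=4,fy=4,interpolation=cv2.INTER_CUBIC))
cv2.imwrite("pics/s4.png",optics.get_image("scene")[:,:,::-1])
E
```

```text
(no output)
```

View pics/t4.png

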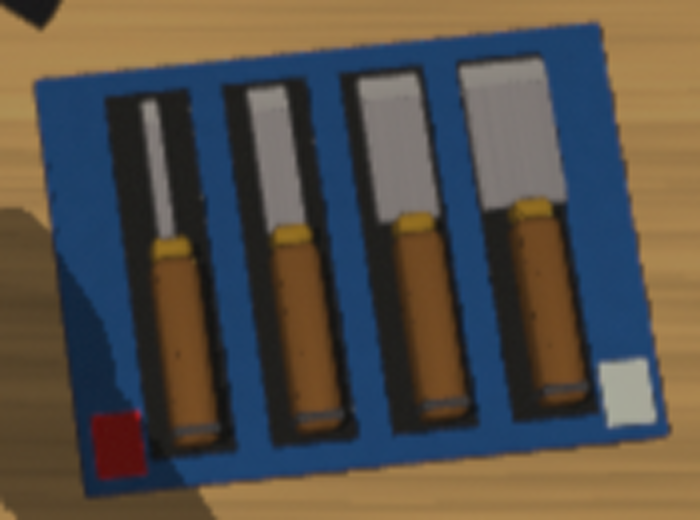

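View pics/s4.png

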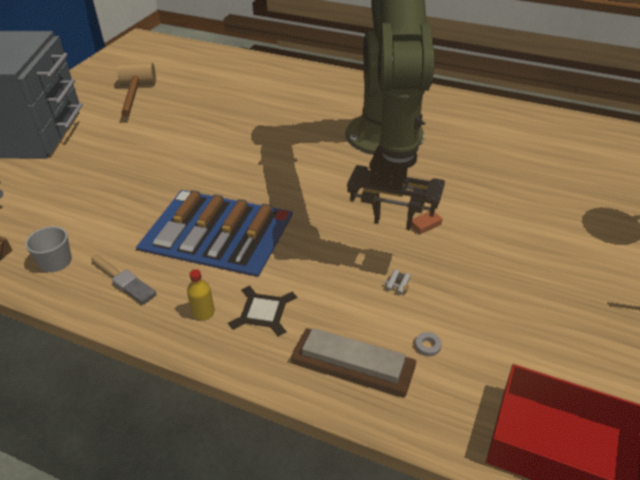

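The chisels lie 8, 20, 32, 45 from the red tab: blades at crop columns 151, 268, 390 and 503, handles towards the tabs. I'll do one numeric check of centring.

```bash
python3 - <<'E'
from h import *
Q={'a':(.004,[(142,102),(158,100),(160,240),(175,238),(197,447)]),'b':(.010,[(247,91),(287,86),(268,229),(306,226),(322,433)]),'c':(.016,[(357,80),(421,72),(380,223),(438,216),(445,420)]),'d':(.0225,[(460,66),(546,58),(485,211),(567,203),(566,406)])}
for k,(w,p) in Q.items():
    M=[(.095,w,.018),(.095,-w,.018),(.016,w,.019),(.016,-w,.019),(-.095,0,.026)]
    x,r=fit(M,[(365+u/4,150+v/4) for u,v in p],[.56,-.2,.1])
    t=ST[k];d=x[:2]-t[:2];print(k,"along mm",(1e3*(d@[np.cos(t[2]),np.sin(t[2])])).round(1),"lat",(1e3*(d@[-np.sin(t[2]),np.cos(t[2])])).round(1),"yaw deg",np.degrees(x[2]-t[2]).round(2),abs(r).max().round(1))
E
```

```text
a along mm -0.8 lat -0.2 yaw deg -0.11 0.7
b along mm -0.5 lat -0.7 yaw deg 0.49 0.5
c along mm -1.3 lat -2.0 yaw deg 0.02 0.8
d along mm -0.3 lat -1.0 yaw deg 0.38 0.7
```

```bash
python3 -c "
from bench import ticket
print(ticket.close_job())"
```

```text
the job is handed in; nothing more can be done
None
```

All four chisels are on the blue board and released, and I handed the job in at about 37 s. From the red tab they lie 8, 20, 32 and 45 mm, on strips a, b, c and d, with their handles towards the tabs.

| Check (last top picture) | Result |
|---|---|
| Position along the strip | within 1.3 mm of centre |
| Position across the strip | a, b and d within 1 mm; the 32 mm chisel on c is about 2 mm off towards -y |
| Angle to the strip | within 0.5° |

I left the 32 mm chisel as it was, since 2 mm is about the camera calibration's own error. No check failed. The gripper is open and well clear of the board, and the readings after each move showed no sign of hard contact.

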